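Load a lying sample vial on the roller mixer

TASK

The red-capped sample vial is lying loose on the bench and rolls at a touch. Pick it up and lay it on the roller mixer, lengthwise in any one of the three grooves between the rollers, lowering it into the groove before you let go rather than dropping it. Leave the blue-capped and white-capped vials where they lie.

Things in the scene. Friction and masses are not known exactly. Their poses are not given: they have to be found in the camera images.
- vial_red_mid (a point): middle of the loose sample vial with the RED screw cap and pink contents: a round glass tube 16 mm in diameter and 53 mm long with the cap, cap as wide as the tube, about 20 g. It lies on its side on the bench (axis 8 mm above it) and rolls freely. The point lies on the tube's axis half-way along; z axis = along the tube towards the cap (level at the start), x and y across it.
- vial_blue_mid (a point): middle of a like vial with a BLUE cap, also lying on the bench; not to be disturbed. Axes as above.
- vial_white_mid (a point): middle of a like vial with a WHITE cap, also lying on the bench; not to be disturbed. Axes as above.
- mixer_groove (a point): point over the centre of the mixer's middle groove, level with the tops of its rollers, 61 mm above the bench; axes as mixer. Grooves (each with an 8 mm slot at its bottom) run along x at y = -30, 0 and +30 mm: a vial lying in one rests on two rollers with its axis about 1 mm above the roller tops. White end frames close the grooves at x = -80 and +80 mm and stand 5 mm above the roller tops.
- mixer: roller mixer, fixed to the bench and switched off; origin at the centre of its underside. A low white box 196 mm long (x axis, along the rollers) by 136 mm wide (y axis), green rocker switch and black knob on its -x end. On top, four grey rollers along x, 22 mm in diameter, 158 mm long, 30 mm apart centre to centre, which do not turn; between them three grooves. z axis up.

How it is judged:
On the way:
1. the red-capped vial, still held by the gripper, has been lowered over the rollers to within 15 mm of its resting height in a groove (contact force between the fingers and vial_red above 0.3 N and z of vial_red_mid in the frame of mixer_groove between -0.006 and 0.016 m and x of vial_red_mid in the frame of mixer_groove between -0.062 and 0.062 m and y of vial_red_mid in the frame of mixer_groove between -0.045 and 0.045 m).
At the end, for the whole second after the job is handed in: The red-capped vial lies at rest in one of the three grooves, on the two rollers (its axis -4 to +5 mm from the level of the roller tops), along the rollers within 10 degrees, between the end frames, let go; the blue-capped and white-capped vials are within 20 mm of where they lay (z of vial_red_mid in the frame of mixer_groove between -0.004 and 0.005 m and x of vial_red_mid in the frame of mixer_groove between -0.057 and 0.057 m and y of vial_red_mid in the frame of mixer_groove between -0.042 and 0.042 m and angle between the z axis of vial_red_mid and the x axis of mixer_groove, either way round below 0.175 rad and linear speed of vial_red below 0.02 m/s and distance of each of vial_blue_mid, vial_white_mid from where it was at the start of the episode below 0.02 m); the robot touches nothing.
It fails at once if the blue-capped or white-capped vial is moved by more than 20 mm (distance of any of vial_blue_mid, vial_white_mid from where it was at the start of the episode above 0.02 m).
It also fails if it takes over 35 s, if anything falls off the work surface, if the arm or the gripper's body presses on something with over 40 N, if the wrist force passes 120 N, or if a joint passes its speed limit or range.

ROBOT

A 6-joint arm with a two-finger parallel gripper is mounted at the origin on a cart in front of the work surface, level with it; the furniture and walls round the work are solid. World frame = base frame: x ahead of the robot, y to its left, z up, the work surface at z = 0. Lengths are in m, angles in rad, forces in N, time in s.
With the tool pointing down it reaches from about 0.35 to 1 m from the base axis. Payload 7.1 kg.
Tool frame: the origin (TCP) lies on the centre line of the jaws, within the pads' length; the fingertips stand 11 mm ahead of it and the grasp point (between the pads) lies 8 mm behind it; x points along the fingers, z is the direction in which the jaws open and shut, and the axes are right-handed (so a half turn about x gives the same grasp; the last joint's range is limited). The gripper opens to 85 mm and grips with 20 to 120 N. Pads are 22 mm wide; open, the fingers measure 114 mm over their backs; the gripper's body (76 mm by 85 mm) begins 54 mm behind the grasp point. The pads swing forward as they close: fully open they stand 13 mm farther back than shut.
Start: joints at [-1.215, 0.423, 1.63, -0, 1.089, -0.019], TCP at [0.229, -0.582, 0.209] pointing down, gripper open.
Joint ranges: [-3, 3], [-0.9, 2.11], [0.09, 2.58], [-1.31, 4.45], [0.11, 2.69], [-2.54, 2.54]. Speed limits (rad/s): [2.39, 2.39, 3.01, 3.14, 3.14, 3.14].

INTERFACE

Orientations are given as a unit quaternion [x, y, z, w].
In Python, from plant import read_state, snapshot, get_calibration, close_job, cut_out, spot_point gives the robot as it stands.
- The arm moves only by the tool apply_moves, never from a script. Its argument "commands" is a list of rows, each a list of 3 entries, a list of its own where there are three numbers: the closure in counts, from 0 (fully open) to 255 (shut), then the shift along the tool's x, y, z in mm, then the turn, a rotation vector about the tool's x, y, z in degrees. In form: [[claw, [tx, ty, tz], [wx, wy, wz]], ...]. A call has exactly 10 rows; each row shifts and turns the pose as measured when the row begins, along the tool's axes as they then stand; what a row does not reach is not made up. A row lasts 1/8 s, in which the tool goes at most 62.5 mm and 10.7 degrees, less where a joint would pass 70% of its speed; a pose out of reach is approached as far as the arm can. A call with a gripper value outside its range is refused whole. The fingers move at their own pace and stop on an object; the grip force is fixed at half the most. Time passes only in rows, so rows that do not move let the fingers close, or fill a call up. It gives the time, the measured TCP pose, the force and the opening at its end, in the units of the state.
- read_state(): the state, without advancing time (a new reading comes with each control period).
- snapshot(name): name is "side" or "top" or "wrist"; returns (picture, depth): 400x640x3 uint8, blue, green, red; 400x640 float32, m along the optical axis (not along the pixel's ray), 0 where there is no reading.
- get_calibration(name): a dict with "mtx" (3x3 intrinsics, pixels), "R" (3x3) and "t" (3): a world point X has camera coordinates R X + t; the wrist camera has in their place "T_tool_cam" (4x4, takes a point from camera to tool coordinates, whose origin is the TCP and whose axes are the tool frame's). Camera axes: x right, y down, z forward; pixel columns grow to the right and rows downward; lengths in m; the calibration is good to about 2 mm. A picture is of the moment at which its call begins: read the wrist's pose just before it. get_calibration takes no time and is no camera call.
- close_job(): hands the job in, once; it reports no verdict.
Trained networks look in the newest picture that a camera, given by its name, has taken for a name from the list of things; names that differ only in an ending like _2 or _b are one class to them, and where a whole thing is asked for, a point or a joint stands for the part that bears it (a point fixed in the world has none). Each returns a list of dicts, best first, with "conf" (0 to 1); they miss things now and then, are a little off and sometimes report something else, mostly with a low value. They report only what shows in the picture. A call takes as long as a camera call.
- cut_out(label, camera): "pixels" (400x640 bool, what is visible of it) and "box" ([left, top, right, bottom] in pixels, round what is visible of it).
- spot_point(label, camera): "pixel" ([column, row] in pixels: a listed point, or the origin of a listed thing).
The state is a dict: "t": time; "qpos": joint angles; "dq": joint speeds; "effort": joint torques, N m; "position": TCP position; "eef_rot": TCP orientation; "wrist_force": force on the tool from outside, world axes, zero at the start; "torque": the same for the moment, N m; "gripper_width": finger opening in m.
Only numpy, scipy, OpenCV 4.12 (cv2) and the standard library are available. Lean on these libraries where they do the work, as an engineer would, in place of code of your own. Each camera call takes 0.05 s, during which the arm holds its last target.

## Working session

There is one attempt and no reset: what is moved stays moved. The work goes in short steps, Python scripts to look and compute and a tool call to move; the robot and the scene stay as the last step left them, time stands still between calls to the robot, and variables do not carry over. Pictures are saved under pics/ and viewed, and the job is handed in when it is done.

Besides the shell and the picture viewer there is one more tool, called after "Emit:" by a JSON object that holds its "fn" and its "kwargs". apply_moves: Moves the arm, as the interface text tells. Its arguments: {"type":"object","properties":{"commands":{"type":"array","items":{"type":"array"}}},"required":["commands"]}

```bash
ls; mkdir -p pics; python3 - <<'E'
from plant import *
import cv2
s=read_state();print(s)
for n in("top","side"):
    p,d=snapshot(n);cv2.imwrite(f"pics/{n}0.png",p)
    c=get_calibration(n);print(n,c)
    for l in("vial_red_mid","vial_blue_mid","vial_white_mid","mixer_groove","mixer"):
        r=spot_point(l,n);print(l,[(x["pixel"],round(x["conf"],2)) for x in r[:3]])
print(get_calibration("wrist"))
E
```

```text
pics
{'t': 0.0, 'qpos': array([-1.21502350e+00,  4.23822152e-01,  1.63072091e+00, -1.47553045e-05,
        1.08859799e+00, -1.90068693e-02]), 'dq': array([ 1.08777360e-03, -7.12790782e-04, -5.14146554e-05, -8.70319135e-04,
        1.67746356e-03, -1.07011097e-03]), 'effort': array([-2.92694367e-04, -5.57385707e+01, -2.81747246e+01, -6.01675015e-05,
        7.35677546e-03, -2.99308226e-05]), 'position': array([ 0.22859989, -0.58105079,  0.20774524]), 'eef_rot': array([ 0.39841024,  0.58484482, -0.39778428,  0.58394648]), 'wrist_force': array([-0.44989451,  0.17404571,  0.51066749]), 'torque': array([-0.0061917 ,  0.01663112,  0.01410954]), 'gripper_width': 0.08511060414439378}
top {'mtx': array([[512.5452519 ,   0.        , 309.76347755],
       [  0.        , 512.5452519 , 196.28125635],
       [  0.        ,   0.        ,   1.        ]]), 'R': array([[-0.00938393, -0.99986351,  0.01359787],
       [-0.99174831,  0.00756732, -0.12797669],
       [ 0.12785632, -0.01468658, -0.99168395]]), 't': array([0.06445809, 0.53515276, 0.99652211])}
vial_red_mid [([402.8, 231.0], 0.68)]
vial_blue
[... 560 characters left out ...]
[([368.2, 207.9], 0.68)]
vial_white_mid [([319.8, 164.3], 0.59), ([361.8, 206.8], 0.39)]
mixer_groove [([280.8, 280.3], 0.68)]
mixer [([285.5, 305.4], 0.83), ([375.2, 168.2], 0.26)]
{'mtx': array([[312.88096746,   0.        , 320.7125832 ],
       [  0.        , 312.88096746, 194.99576323],
       [  0.        ,   0.        ,   1.        ]]), 'T_tool_cam': array([[ 2.14437584e-04, -2.61372337e-01,  9.65238030e-01,
        -1.63541894e-01],
       [ 2.70772997e-05, -9.65238051e-01, -2.61372349e-01,
         6.66036170e-02],
       [ 9.99999977e-01,  8.21840943e-05, -1.99906058e-04,
        -7.16131652e-05],
       [ 0.00000000e+00,  0.00000000e+00,  0.00000000e+00,
         1.00000000e+00]])}
```

View pics/top0.png

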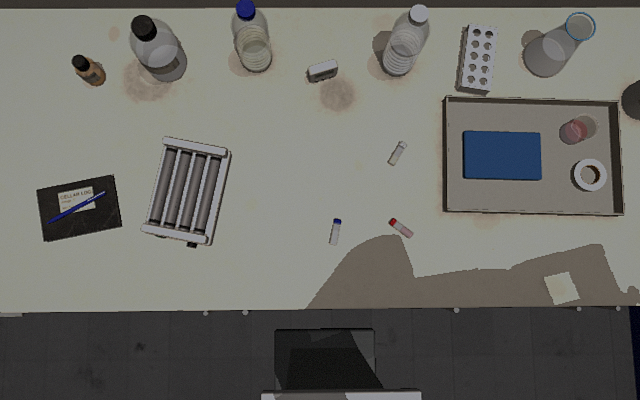

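View pics/side0.png

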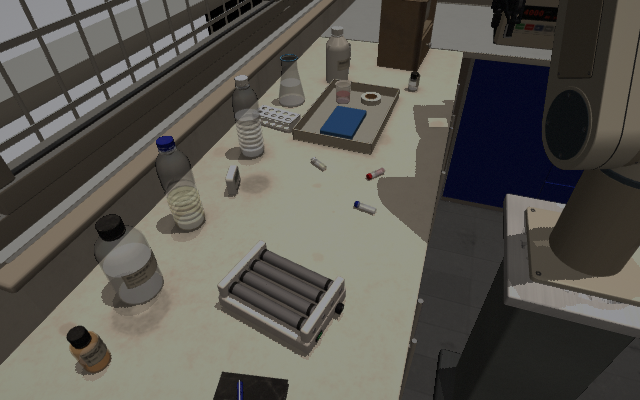

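The top view shows the red vial at about (401,228), its cap at the upper left (391,221). Blue is at (335,231), white at (398,153), and the mixer is centred near (187,190). Next I'll turn these into positions.

```bash
cat > h.py <<'E'
import numpy as np,cv2
from plant import *
from scipy.spatial.transform import Rotation as Ro
def ray(cam,px,z,pose=None):
    c=get_calibration(cam);r=np.linalg.inv(c["mtx"])@np.array([px[0],px[1],1.])
    if cam=="wrist":
        p,q=pose;R=Ro.from_quat(q).as_matrix();T=c["T_tool_cam"]
        o=R@T[:3,3]+p;d=R@T[:3,:3]@r
    else: o=-c["R"].T@c["t"];d=c["R"].T@r
    return o+d*(z-o[2])/d[2]
def axis(mask):
    v,u=np.nonzero(mask);P=np.c_[u,v].astype(float);m=P.mean(0)
    w,V=np.linalg.eigh(np.cov((P-m).T));a=V[:,1];s=(P-m)@a
    return m+a*s.min(),m+a*s.max(),m
E
python3 - <<'E'
from h import *
s=read_state();print(Ro.from_quat(s["eef_rot"]).as_matrix().round(3))
for n in("top","side"):
    p,d=snapshot(n)
    for l in("vial_red_mid","vial_blue_mid","vial_white_mid"):
        r=cut_out(l,n)
        for x in r[:2]:
            a,b,m=axis(x["pixels"]);A,B=ray(n,a,.008),ray(n,b,.008)
            print(n,l,round(x["conf"],2),x["pixels"].sum(),a.round(),b.round(),A.round(4),B.round(4),"mid",((A+B)/2).round(4),"len",np.linalg.norm(A-B).round(4), "yaw",np.degrees(np.arctan2(*(B-A)[1::-1])).round(1))
    r=cut_out("mixer",n)
    for x in r[:1]:
        print(x["box"])
        v,u=np.nonzero(x["pixels"]);
        rect=cv2.minAreaRect(np.c_[u,v].astype(np.float32));print(rect)
        C=np.array([ray(n,q,.06) for q in cv2.boxPoints(rect)]);print(C.round(3))
    g=spot_point("mixer_groove",n)[0]["pixel"];print("groove",ray(n,g,.061))
    print("mixer o",ray(n,spot_point("mixer",n)[0]["pixel"],0))
    if n=="top":
        c=p[115:265,120:260];cv2.imwrite("pics/mix.png",cv2.resize(c,None,fx=4,fy=4,interpolation=cv2.INTER_CUBIC))
E
```

```text
[[-0.     0.931  0.366]
 [ 0.     0.366 -0.931]
 [-1.    -0.    -0.   ]]
top vial_red_mid 0.75 229 [412. 236.] [389. 220.] [ 0.455  -0.1492  0.008 ] [ 0.4877 -0.1035  0.008 ] mid [ 0.4713 -0.1264  0.008 ] len 0.0563 yaw 54.4
top vial_blue_mid 0.49 175 [337. 219.] [332. 244.] [0.4914 0.0032 0.008 ] [0.4401 0.0145 0.008 ] mid [0.4658 0.0089 0.008 ] len 0.0526 yaw 167.6
top vial_white_mid 0.77 192 [403. 143.] [390. 164.] [ 0.6509 -0.1377  0.008 ] [ 0.6054 -0.1086  0.008 ] mid [ 0.6281 -0.1231  0.008 ] len 0.0541 yaw 147.4
top vial_white_mid 0.46 6984 [199. 142.] [176. 244.] [0.6545 0.2898 0.008 ] [0.4437 0.3319 0.008 ] mid [0.5491 0.3109 0.008 ] len 0.2149 yaw 168.7
[143.9, 139.3, 231.0, 249.5]
((186.7333221435547, 192.3795623779297), (72.89629364013672, 103.25961303710938), 13.421834945678711)
[[0.461 0.39  0.06 ]
 [0.66  0.35  0.06 ]
 [0.625 0.209 0.06 ]
 [0.427 0.253 0.06 ]]
groove [0.54743656 0.3069116  0.061     ]
mixer o [0.54541627 0.3012782  0.        ]
side vial_blue_mid 0.7 92 [383. 169.] [367. 177.] [ 0.457  -0.1505  0.008 ] [ 0.4904 -0.107   0.008 ] mid [ 0.4737 -0.1287  0.008 ] len 0.0548 yaw 52.5
side vial_blue_mid 0.65 168 [376. 211.] [354. 204.] [0.4389 0.0123 0.008 ] [0.4943 0.0036 0.008 ] mid [0.4666 0.0079 0.008 ] len 0.0561 yaw -8.9
[217.3, 241.0, 346.9, 353.4]
((282.73138427734375, 291.782958984375), (121.348876953125, 84.06607818603516), 29.47589111328125)
[[0.655 0.374 0.06 ]
 [0.667 0.19  0.06 ]
 [0.42  0.268 0.06 ]
 [0.445 0.418 0.06 ]]
groove [0.55001509 0.30348148 0.061     ]
mixer o [0.54791286 0.30890331 0.        ]
```

View pics/mix.png

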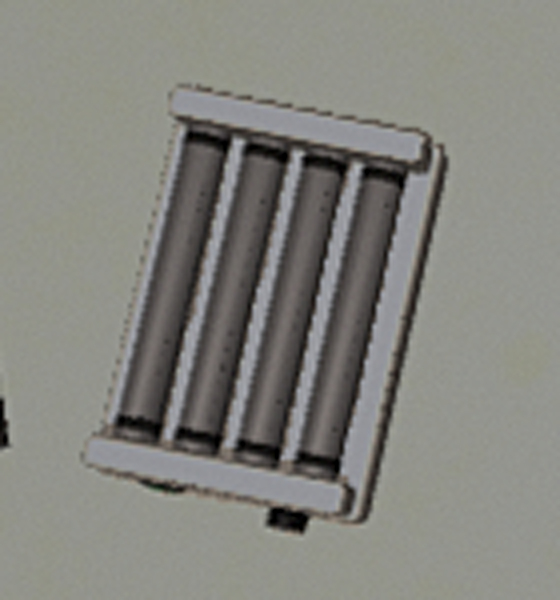

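Emit:
{"fn": "apply_moves", "kwargs": {"commands": [[0,[0,43,-37],[0,0,0]],[0,[0,43,-37],[0,0,0]],[0,[0,43,-37],[0,0,0]],[0,[0,43,-37],[0,0,0]],[0,[0,43,-37],[0,0,0]],[0,[0,43,-37],[0,0,0]],[0,[0,43,-37],[0,0,0]],[0,[0,43,-37],[0,0,0]],[0,[0,43,-37],[0,0,0]],[0,[0,0,0],[0,0,0]]]}}

```text
t: 2.55
position: [0.4761, -0.1188, 0.2098]
eef_rot: [0.399, 0.581, -0.399, 0.587]
wrist_force: [-0.4, -0.4, 0.3]
gripper_width: 0.0857
```

```bash
cat >> h.py <<'E'
def go(target,yaw=None):
    s=read_state();R=Ro.from_quat(s["eef_rot"]).as_matrix()
    d=R.T@(np.array(target)-s["position"])*1000
    z=R[:,2];print("t",s["t"],"pos",s["position"].round(4),"zyaw",np.degrees(np.arctan2(z[1],z[0])).round(1),"tilt",np.degrees(np.arccos(-R[2,0])).round(2),"j6",s["qpos"][5].round(2),"w",round(s["gripper_width"],4),"F",s["wrist_force"].round(1))
    print("tool shift",d.round(1))
    if yaw is not None:
        Rd=np.array([[0,0,-1],[0,0,0],[0,0,0]]).T.astype(float)
        c,q=np.cos(np.radians(yaw)),np.sin(np.radians(yaw))
        X=np.array([0,0,-1.]);Z=np.array([c,q,0]);Y=np.cross(Z,X)
        print("turn",np.degrees(Ro.from_matrix(R.T@np.c_[X,Y,Z]).as_rotvec()).round(1))
E
python3 - <<'E'
from h import *
go([.472,-.127,.13],-36)
E
```

```text
t 2.55 pos [ 0.4761 -0.1188  0.2098] zyaw -68.7 tilt 0.48 j6 0.93 w 0.0857 F [-0.4 -0.4  0.3]
tool shift [79.8 -7.2  5.6]
turn [-32.7   0.5  -0.1]
```

Emit:
{"fn": "apply_moves", "kwargs": {"commands": [[0,[0,-7,6],[0,0,0]],[0,[15,0,0],[-8,0,0]],[0,[15,0,0],[-8,0,0]],[0,[15,0,0],[-8,0,0]],[0,[15,0,0],[-8,0,0]],[0,[0,0,0],[0,0,0]],[0,[0,0,0],[0,0,0]],[0,[0,0,0],[0,0,0]],[0,[0,0,0],[0,0,0]],[0,[0,0,0],[0,0,0]]]}}

```text
t: 3.8
position: [0.4684, -0.1381, 0.1507]
eef_rot: [0.221, 0.667, -0.224, 0.675]
wrist_force: [-0.2, 0.5, -0.3]
gripper_width: 0.0858
```

```bash
python3 - <<'E'
from h import *
s=read_state();pose=(s["position"],s["eef_rot"])
p,d=snapshot("wrist");cv2.imwrite("pics/w1.png",p)
for l in("vial_red_mid",):
    for x in cut_out(l,"wrist")[:2]:
        a,b,m=axis(x["pixels"]);A,B=ray("wrist",a,.008,pose),ray("wrist",b,.008,pose)
        print(l,round(x["conf"],2),a.round(),b.round(),A.round(4),B.round(4),"mid",((A+B)/2).round(4),np.linalg.norm(A-B).round(4),"yaw",np.degrees(np.arctan2(*(B-A)[1::-1])).round(1))
    for x in spot_point(l,"wrist")[:2]: print(x, ray("wrist",x["pixel"],.008,pose))
go([.472,-.127,.10],-36)
E
```

```text
vial_red_mid 0.8 [317. 140.] [316. 193.] [ 0.49   -0.1058  0.008 ] [ 0.4579 -0.1481  0.008 ] mid [ 0.474 -0.127  0.008] 0.0531 yaw -127.1
{'pixel': [317.3, 167.7], 'conf': 0.78} [ 0.47417212 -0.12787576  0.008     ]
t 3.95 pos [ 0.4683 -0.138   0.1504] zyaw -36.7 tilt 0.66 j6 0.34 w 0.0854 F [-0.4 -0.6 -0.5]
tool shift [50.4 11.  -4.2]
turn [-0.7  0.7  0. ]
```

View pics/w1.png

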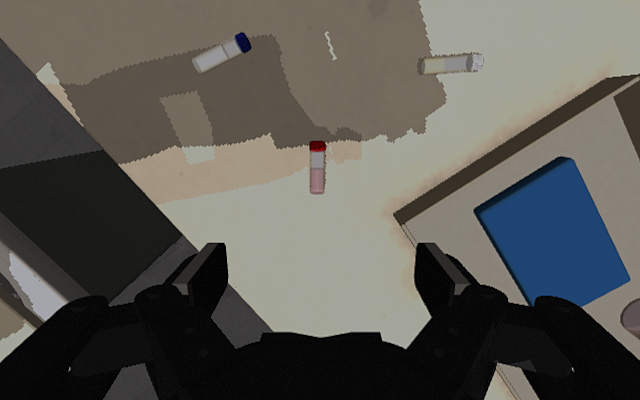

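The wrist view has the red vial upright at about column 317, cap at row 145, centred between the jaws. That agrees with the top and side views to within 3 mm. I'm descending with the jaws half closed.

```bash
python3 - <<'E'
from h import *
go([.474,-.1275,.045],-37)
E
```

```text
t 3.95 pos [ 0.4683 -0.138   0.1504] zyaw -36.7 tilt 0.66 j6 0.34 w 0.0854 F [-0.4 -0.6 -0.5]
tool shift [105.4  11.9  -2.9]
turn [0.3 0.7 0. ]
```

Emit:
{"fn": "apply_moves", "kwargs": {"commands": [[100,[0,12,-4],[0,0,0]],[100,[25,0,0],[0,0.7,0]],[100,[25,0,0],[0,0,0]],[100,[25,0,0],[0,0,0]],[100,[15,0,0],[0,0,0]],[100,[10,0,0],[0,0,0]],[100,[0,0,0],[0,0,0]],[100,[0,0,0],[0,0,0]],[100,[0,0,0],[0,0,0]],[100,[0,0,0],[0,0,0]]]}}

```text
t: 5.2
position: [0.4769, -0.1227, 0.05]
eef_rot: [0.222, 0.669, -0.222, 0.673]
wrist_force: [0.1, 0.6, -0.8]
gripper_width: 0.0522
```

```bash
python3 - <<'E'
from h import *
s=read_state();pose=(s["position"],s["eef_rot"])
p,d=snapshot("wrist");cv2.imwrite("pics/w2.png",p)
for x in cut_out("vial_red_mid","wrist")[:1]:
        a,b,m=axis(x["pixels"]);A,B=ray("wrist",a,.008,pose),ray("wrist",b,.008,pose)
        print(a,b,((A+B)/2).round(4),np.linalg.norm(A-B).round(4),"yaw",np.degrees(np.arctan2(*(B-A)[1::-1])).round(1))
go([.474,-.1275,.015],-37)
E
```

```text
[320.95850673 178.94121492] [319.83726823 256.02672378] [ 0.4733 -0.1277  0.008 ] 0.0566 yaw -127.4
t 5.3 pos [ 0.4768 -0.1227  0.0499] zyaw -36.6 tilt 0.28 j6 0.36 w 0.052 F [ 0.3 -0.1  0.5]
tool shift [34.9 -5.6  0.5]
turn [ 0.4  0.3 -0.1]
```

View pics/w2.png

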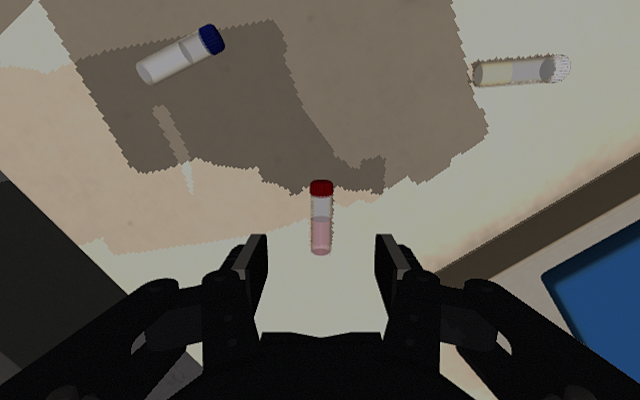

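Emit:
{"fn": "apply_moves", "kwargs": {"commands": [[100,[8,-5,1],[0,0,0]],[100,[10,0,0],[0,0,0]],[100,[10,0,0],[0,0,0]],[100,[7,0,0],[0,0,0]],[100,[0,0,0],[0,0,0]],[100,[0,0,0],[0,0,0]],[100,[0,0,0],[0,0,0]],[100,[0,0,0],[0,0,0]],[100,[0,0,0],[0,0,0]],[100,[0,0,0],[0,0,0]]]}}

```text
t: 6.55
position: [0.4747, -0.1278, 0.0125]
eef_rot: [0.222, 0.669, -0.222, 0.673]
wrist_force: [-0.2, 0.6, -0.1]
gripper_width: 0.0517
```

```bash
python3 - <<'E'
from h import *
go([.4735,-.1277,.0145],-37)
E
```

```text
t 6.55 pos [ 0.4747 -0.1278  0.0125] zyaw -36.6 tilt 0.29 j6 0.35 w 0.0517 F [-0.2  0.6 -0.1]
tool shift [-2.  -0.7 -1. ]
turn [ 0.4  0.3 -0.1]
```

Emit:
{"fn": "apply_moves", "kwargs": {"commands": [[100,[-2,0,-1],[0,0,0]],[140,[0,0,0],[0,0,0]],[170,[0,0,0],[0,0,0]],[190,[0,0,0],[0,0,0]],[210,[0,0,0],[0,0,0]],[225,[0,0,0],[0,0,0]],[255,[0,0,0],[0,0,0]],[255,[0,0,0],[0,0,0]],[255,[0,0,0],[0,0,0]],[255,[0,0,0],[0,0,0]]]}}

```text
t: 7.8
position: [0.4738, -0.1271, 0.0147]
eef_rot: [0.222, 0.669, -0.222, 0.673]
wrist_force: [0.0, 0.2, -0.6]
gripper_width: -0.0
```

```bash
python3 - <<'E'
from h import *
p,d=snapshot("wrist");cv2.imwrite("pics/w3.png",p)
go([.4735,-.1277,.0145],-37)
E
```

```text
t 7.85 pos [ 0.4738 -0.1271  0.0146] zyaw -36.6 tilt 0.29 j6 0.35 w -0.0002 F [ 0.1  0.1 -0.6]
tool shift [ 0.1 -0.7  0.1]
turn [ 0.4  0.3 -0.1]
```

View pics/w3.png

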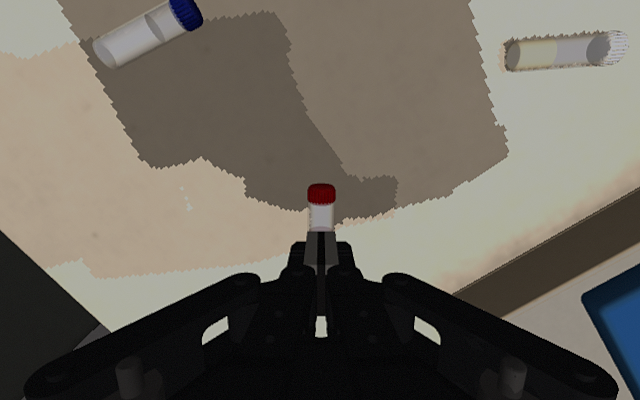

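```bash
python3 - <<'E'
from h import *
s=read_state();pose=(s["position"],s["eef_rot"])
print(ray("wrist",(321,184),.010,pose),ray("wrist",(321,232),.012,pose))
p,d=snapshot("wrist")
print(d[180:330:6,321].round(4));print(d[180:330:6,312].round(4))
c=get_calibration("wrist");K=np.linalg.inv(c["mtx"])
for v in range(180,330,8):
  for u in(308,312,330):
    if d[v,u]>0:
        q=K@[u,v,1]*d[v,u];t=c["T_tool_cam"]@np.r_[q,1]
        print(v,u,"tool",(t[:3]*1000).round(1),end=" ")
  print()
p,d=snapshot("side")
cv2.imwrite("pics/s3.png",cv2.resize(p[120:230,310:450],None,fx=5,fy=5,interpolation=cv2.INTER_CUBIC))
E
```

```text
[ 0.49039911 -0.10538668  0.01      ] [ 0.47396619 -0.1274701   0.012     ]
[0.1846 0.1739 0.1695 0.1708 0.1716 0.1714 0.1726 0.1738 0.1749 0.1432
 0.1365 0.1324 0.1255 0.1211 0.116  0.1159 0.118  0.1179 0.1191 0.1188
 0.1203 0.1207 0.1214 0.2086 0.2099]
[0.1842 0.1725 0.1717 0.1713 0.1738 0.1754 0.1749 0.1767 0.1773 0.1424
 0.1374 0.1303 0.1251 0.1195 0.1157 0.1098 0.1055 0.1009 0.1018 0.1
 0.1078 0.1083 0.1091 0.1093 0.11  ]
180 308 tool [16.4 27.  -7.3] 180 312 tool [16.5 27.  -5. ] 180 330 tool [17.1 26.8  5.7] 
188 308 tool [ 7.2 24.4 -7. ] 188 312 tool [ 3.9 25.2 -4.6] 188 330 tool [ 3.1 25.4  5.3] 
196 308 tool [ 5.2 20.3 -6.9] 196 312 tool [ 1.4 21.4 -4.6] 196 330 tool [ 2.7 21.   5.3] 
204 308 tool [ 5.9 15.4 -7. ] 204 312 tool [ 2.9 16.3 -4.7] 
212 308 tool [ 5.1 10.9 -7. ] 212 312 tool [ 3.2 11.6 -4.7] 212 330 tool [ 3.1 11.6  5.4] 
220 308 tool [ 6.1  5.8 -7.1] 220 312 tool [ 2.6  7.  -4.7] 220 330 tool [3.3 6.8 5.4] 
228 308 tool [ 5.5  1.1 -7.2] 228 312 tool [ 2.7  2.2 -4.8] 228 330 tool [3.5 1.9 5.5] 
236 308 tool [-31.5  11.6  -5.6] 236 312 tool [-32.5  12.   -3.8] 23
[... 430 characters left out ...]
 
276 308 tool [-68.1  12.2  -4.2] 276 312 tool [-68.8  12.6  -2.8] 276 330 tool [-68.9  12.7   3.3] 
284 308 tool [-74.2  12.9  -3.9] 284 312 tool [-73.9  12.7  -2.6] 284 330 tool [-73.6  12.5   3.2] 
292 308 tool [-78.8  12.8  -3.7] 292 312 tool [-74.6  10.2  -2.6] 292 330 tool [-76.3  11.3   3.1] 
300 308 tool [-83.7  13.3  -3.5] 300 312 tool [-69.    3.5  -2.8] 300 330 tool [-77.4   9.1   3.1] 
308 308 tool [-85.2  11.7  -3.5] 308 312 tool [-68.6   0.1  -2.9] 308 330 tool [-70.7   1.5   3.3] 
316 308 tool [-83.1   7.5  -3.6] 316 312 tool [-68.7  -3.1  -2.9] 316 330 tool [-70.2  -2.    3.4] 
324 308 tool [-84.4   5.7  -3.6] 324 312 tool [-69.2  -6.   -2.9] 324 330 tool [-69.8  -5.5   3.4]
```

View pics/s3.png

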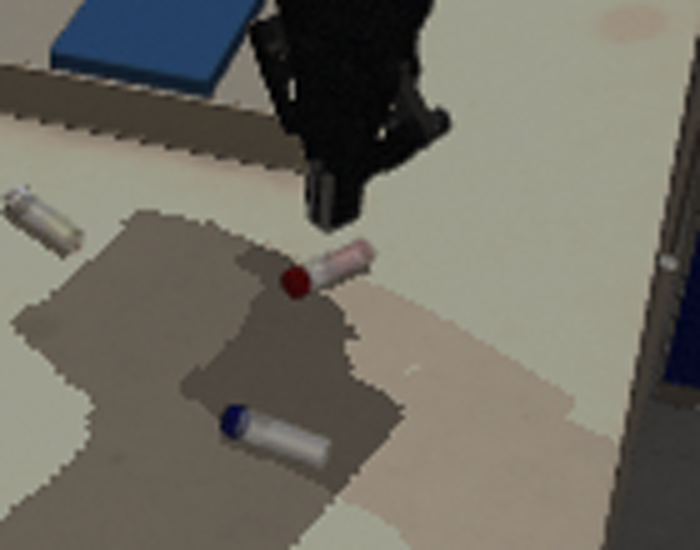

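```bash
python3 - <<'E'
from h import *
s=read_state();R=Ro.from_quat(s["eef_rot"]).as_matrix()
for cam in("side","wrist"):
  c=get_calibration(cam)
  for x in(-40,-35,-30,-25,-20,0,11):
    o=[]
    for y in (11,-11):
      t=np.array([x,y,0])/1000
      X=s["position"]+R@t
      q=c["R"]@X+c["t"] if cam=="side" else (np.linalg.inv(c["T_tool_cam"])@np.r_[t,1])[:3]
      u=c["mtx"]@q/q[2];o.append(u[:2].round(0))
    print(cam,x,*o,"z",X[2].round(3),"crop",((o[0]-[310,120])*5))
E
```

```text
side -40 [373. 160.] [380. 157.] z 0.055 crop [315. 200.]
side -35 [373. 162.] [379. 159.] z 0.05 crop [315. 210.]
side -30 [373. 164.] [379. 161.] z 0.045 crop [315. 220.]
side -25 [373. 165.] [379. 162.] z 0.04 crop [315. 225.]
side -20 [372. 167.] [379. 164.] z 0.035 crop [310. 235.]
side 0 [372. 173.] [378. 170.] z 0.015 crop [310. 265.]
side 11 [372. 176.] [378. 173.] z 0.004 crop [310. 280.]
wrist -40 [320. 245.] [320. 291.] z 0.055 crop [ 50. 625.]
wrist -35 [320. 240.] [320. 284.] z 0.05 crop [ 50. 600.]
wrist -30 [320. 236.] [320. 279.] z 0.045 crop [ 50. 580.]
wrist -25 [320. 232.] [320. 274.] z 0.04 crop [ 50. 560.]
wrist -20 [320. 228.] [320. 269.] z 0.035 crop [ 50. 540.]
wrist 0 [320. 215.] [320. 251.] z 0.015 crop [ 50. 475.]
wrist 11 [320. 209.] [320. 244.] z 0.004 crop [ 50. 445.]
```

Both cameras show the closed fingertips about 26 mm behind the reported TCP, not 11 mm ahead as stated, at z ≈ 40 mm. So the jaws shut in the air above the vial, which didn't move. I'm going with the pictures: reopen, then descend further in checked steps.

Emit:
{"fn": "apply_moves", "kwargs": {"commands": [[100,[0,0,0],[0,0,0]],[100,[0,0,0],[0,0,0]],[100,[0,0,0],[0,0,0]],[100,[0,0,0],[0,0,0]],[100,[5,0,0],[0,0,0]],[100,[6,0,0],[0,0,0]],[100,[6,0,0],[0,0,0]],[100,[5,0,0],[0,0,0]],[100,[0,0,0],[0,0,0]],[100,[0,0,0],[0,0,0]]]}}

```text
t: 9.2
position: [0.4736, -0.1271, -0.0095]
eef_rot: [0.222, 0.67, -0.222, 0.673]
wrist_force: [0.3, -1.1, -0.2]
gripper_width: 0.052
```

```bash
python3 - <<'E'
from h import *
s=read_state();pose=(s["position"],s["eef_rot"])
go([.4735,-.1277,-.022],-37)
p,d=snapshot("wrist");cv2.imwrite("pics/w4.png",p)
x=cut_out("vial_red_mid","wrist")[0];a,b,m=axis(x["pixels"]);A,B=ray("wrist",a,.008,pose),ray("wrist",b,.008,pose)
print(a,b,((A+B)/2).round(4),np.linalg.norm(A-B))
p,d=snapshot("side")
cv2.imwrite("pics/s4.png",cv2.resize(p[120:230,310:450],None,fx=5,fy=5,interpolation=cv2.INTER_CUBIC))
E
```

```text
t 9.2 pos [ 0.4736 -0.1271 -0.0095] zyaw -36.6 tilt 0.24 j6 0.35 w 0.052 F [ 0.3 -1.1 -0.2]
tool shift [12.5 -0.6  0.3]
turn [ 0.4  0.2 -0.1]
[320.92034318 192.98880402] [321.15704543 297.01329534] [ 0.4735 -0.1276  0.008 ] 0.0570295627839062
```

View pics/s4.png

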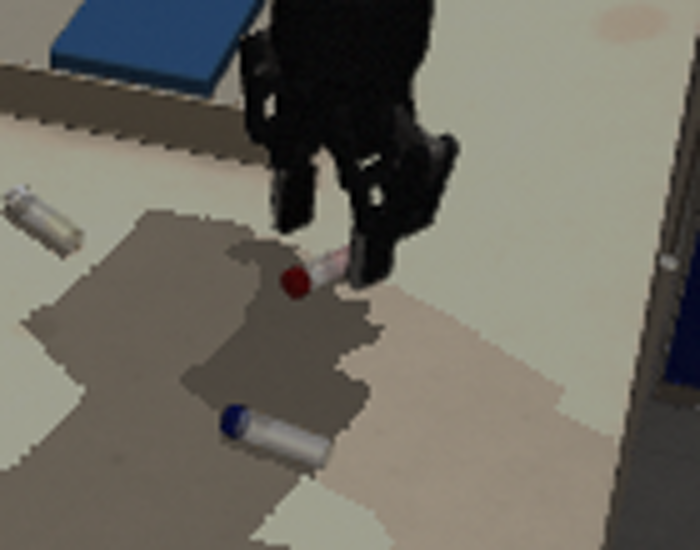

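View pics/w4.png

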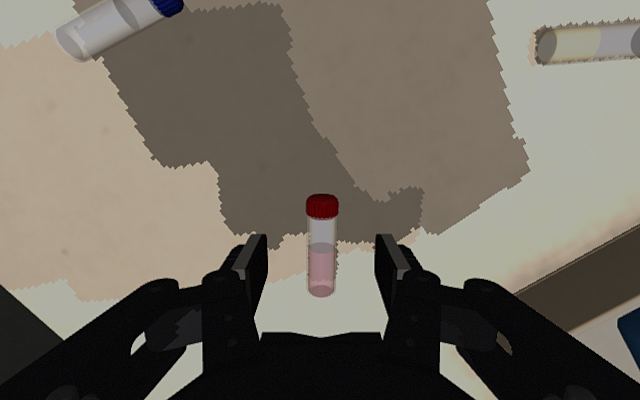

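```bash
python3 - <<'E'
from h import *
s=read_state()
p,d=snapshot("wrist");c=get_calibration("wrist")
v,u=np.mgrid[0:400,0:640]
q=np.stack([u,v,np.ones_like(u)],-1)@np.linalg.inv(c["mtx"]).T*d[...,None]
t=(q@c["T_tool_cam"][:3,:3].T+c["T_tool_cam"][:3,3])*1000
for lo,hi in((235,275),(365,405)):
    m=(d>0)&(p.max(2)<110)&(v>225)&(v<290)&(u>lo)&(u<hi)&(t[...,0]<-18)
    T=t[m];print(m.sum(),np.percentile(T[:,0],[50,90,95,98,99.5,100]).round(1),"y",np.percentile(T[T[:,0]>-50,1],[2,98]).round(1),"z",np.percentile(T[:,2],[2,98]).round(1))
# bench plane tool x near
m=(v>280)&(u>275)&(u<300)&(v<300)&(d>0);print("bench",np.median(t[m][:,0]), "expected",s["position"][2]*1000)
for vv in range(226,290,4): print(vv,[t[vv,uu].round(0).tolist() for uu in(248,256,262,266)])
E
```

```text
1592 [-47.8 -31.9 -29.2 -26.5 -25.  -24. ] y [-8.9 12. ] z [-35.9 -25.7]
1555 [-47.7 -31.7 -29.3 -26.7 -24.9 -24.1] y [-8.6 12.1] z [25.8 35.7]
bench -7.4165106227051805 expected -9.261875460333641
226 [[-7.0, 7.0, -39.0], [-7.0, 7.0, -34.0], [-7.0, 7.0, -31.0], [-7.0, 7.0, -29.0]]
230 [[-8.0, 5.0, -39.0], [-7.0, 5.0, -34.0], [-7.0, 5.0, -31.0], [-8.0, 5.0, -29.0]]
234 [[-6.0, 2.0, -39.0], [-31.0, 12.0, -29.0], [-29.0, 11.0, -27.0], [-7.0, 3.0, -29.0]]
238 [[-35.0, 12.0, -32.0], [-34.0, 12.0, -29.0], [-34.0, 12.0, -26.0], [-25.0, 8.0, -26.0]]
242 [[-38.0, 11.0, -31.0], [-38.0, 12.0, -28.0], [-35.0, 10.0, -26.0], [-25.0, 6.0, -26.0]]
246 [[-42.0, 12.0, -30.0], [-42.0, 11.0, -27.0], [-36.0, 9.0, -26.0], [-27.0, 4.0, -26.0]]
250 [[-46.0, 12.0, -30.0], [-46.0, 11.0, -26.0], [-36.0, 7.0, -26.0], [-27.0, 3.0, -26.0]]
254 [[-49.0, 11.0, -29.0], [-48.0, 11.0, -26.0], [-37.0, 5.0, -26.0], [-28.0, 1.0, -26.0]]
258 [[-53.0, 11.0, -28.0], [-48.0, 9.0, -26.0], [-37.0, 3.0, -26.0], [-28.0, -1.0, -26.0]]
262 [[-57.0, 12.0, -27.0], [-49.0, 8.0, -26.0], [-36.0, 1.0, -26.0], [-28.0, -3.0, -26.0]]
266 [[-60.0, 12.0, -26.0], [-49.0, 6.0, -26.0], [-38.0, -0.0, -26.0], [-29.0, -5.0, -26.0]]
270 [[-61.0, 11.0, -26.0], [-50.0, 4.0, -26.0], [-39.0, -1.0, -26.0], [-29.0, -7.0, -26.0]]
274 [[-61.0, 9.0, -26.0], [-50.0, 3.0, -26.0], [-39.0, -4.0, -26.0], [-30.0, -8.0, -26.0]]
278 [[-62.0, 8.0, -26.0], [-51.0, 2.0, -26.0], [-38.0, -6.0, -26.0], [-7.0, -24.0, -30.0]]
282 [[-61.0, 6.0, -26.0], [-51.0, -1.0, -26.0], [-40.0, -7.0, -26.0], [-7.0, -26.0, -30.0]]
286 [[-62.0, 5.0, -26.0], [-52.0, -1.0, -26.0], [-39.0, -9.0, -26.0], [-8.0, -28.0, -30.0]]
```

Emit:
{"fn": "apply_moves", "kwargs": {"commands": [[100,[4,0,0],[0,0,0]],[100,[4,0,0],[0,0,0]],[100,[2,0,0],[0,0,0]],[140,[0,0,0],[0,0,0]],[170,[0,0,0],[0,0,0]],[190,[0,0,0],[0,0,0]],[210,[0,0,0],[0,0,0]],[255,[0,0,0],[0,0,0]],[255,[0,0,0],[0,0,0]],[255,[0,0,0],[0,0,0]]]}}

```text
t: 10.65
position: [0.474, -0.1272, -0.0195]
eef_rot: [0.222, 0.669, -0.222, 0.673]
wrist_force: [-0.3, -0.2, 0.4]
gripper_width: 0.0136
```

```bash
python3 - <<'E'
from h import *
go([.4735,-.1277,.1],-37)
p,d=snapshot("wrist");cv2.imwrite("pics/w5.png",p)
E
```

```text
t 10.65 pos [ 0.474  -0.1272 -0.0195] zyaw -36.6 tilt 0.3 j6 0.35 w 0.0136 F [-0.3 -0.2  0.4]
tool shift [-119.5   -0.5    0.5]
turn [ 0.4  0.3 -0.1]
```

View pics/w5.png

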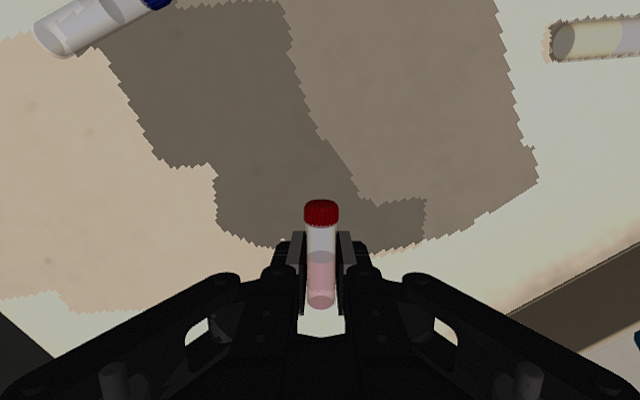

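```bash
python3 - <<'E'
from h import *
s=read_state()
p,d=snapshot("wrist");c=get_calibration("wrist")
print(read_state()["gripper_width"])
v,u=np.mgrid[0:400,0:640]
q=np.stack([u,v,np.ones_like(u)],-1)@np.linalg.inv(c["mtx"]).T*d[...,None]
t=(q@c["T_tool_cam"][:3,:3].T+c["T_tool_cam"][:3,3])*1000
for vv in range(220,320,5): print(vv,[(u_,t[vv,u_].round(0).astype(int).tolist()) for u_ in(284,290,296,301,321,343,348)])
m=(v>150)&(v<220)&(u>230)&(u<290)&(d>0);print("bench",np.median(t[m][:,0]))
cv2.imwrite("pics/w5c.png",cv2.resize(p[190:330,250:390],None,fx=5,fy=4,interpolation=cv2.INTER_CUBIC))
E
```

```text
0.013444770949670925
220 [(284, [-18, 14, -18]), (290, [-17, 14, -15]), (296, [-18, 14, -12]), (301, [-17, 14, -10]), (321, [-34, 20, 0]), (343, [-17, 14, 11]), (348, [-18, 14, 14])]
225 [(284, [-18, 12, -18]), (290, [-18, 12, -15]), (296, [-17, 11, -12]), (301, [-18, 12, -10]), (321, [-33, 18, 0]), (343, [-18, 12, 11]), (348, [-17, 12, 14])]
230 [(284, [-18, 9, -18]), (290, [-19, 9, -15]), (296, [-18, 9, -12]), (301, [-18, 9, -10]), (321, [-33, 15, 0]), (343, [-18, 9, 11]), (348, [-17, 9, 14])]
235 [(284, [-17, 6, -18]), (290, [-17, 6, -15]), (296, [-30, 11, -11]), (301, [-31, 12, -9]), (321, [-33, 13, 0]), (343, [-31, 12, 10]), (348, [-30, 11, 13])]
240 [(284, [-17, 4, -18]), (290, [-36, 12, -13]), (296, [-37, 12, -11]), (301, [-36, 12, -8]), (321, [-31, 10, 0]), (343, [-36, 12, 10]), (348, [-37, 12, 12])]
245 [(284, [-33, 8, -16]), (290, [-42, 12, -13]), (296, [-42, 12, -10]), (301, [-42, 12, -8]), (321, [-34, 8, 0]), (343, [-42, 12, 10]), (348, [-42, 12, 12])]
250 [(284, [-37, 7, -16]), (290, [-46, 12, -12]), (296, [-46, 12, -10]), (301, [-47, 12, -8]), (321, [-33, 6, 0]), (343, 
[... 1402 characters left out ...]
, (343, [-60, 0, 9]), (348, [-80, 13, 8])]
300 [(284, [-90, 18, -10]), (290, [-91, 18, -8]), (296, [-66, 2, -9]), (301, [-59, -3, -7]), (321, [-33, -20, 0]), (343, [-62, -1, 8]), (348, [-80, 11, 8])]
305 [(284, [-92, 18, -9]), (290, [-91, 17, -8]), (296, [-67, 0, -9]), (301, [-58, -6, -7]), (321, [-33, -23, 0]), (343, [-164, 67, 0]), (348, [-82, 10, 8])]
310 [(284, [-94, 17, -9]), (290, [-92, 16, -8]), (296, [-67, -2, -9]), (301, [-59, -8, -7]), (321, [-34, -25, 0]), (343, [-63, -5, 8]), (348, [-81, 8, 8])]
315 [(284, [-96, 17, -9]), (290, [-94, 16, -8]), (296, [-67, -4, -9]), (301, [-18, -40, -10]), (321, [-18, -40, 0]), (343, [-17, -40, 12]), (348, [-69, -3, 10])]
bench -17.636424066342236
```

View pics/w5c.png

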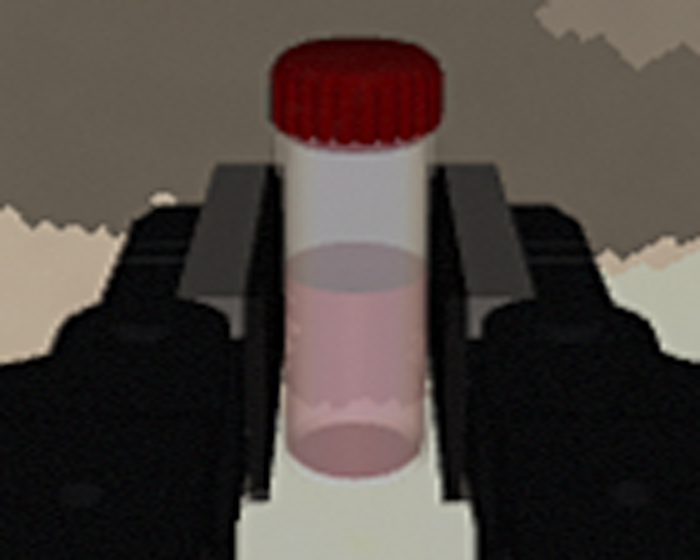

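The fingers stopped at 13.6 mm, less than the vial's 16 mm, with the tips about level with the axis, so the grip is too high. I'll open a little, lower 5 mm and close again.

Emit:
{"fn": "apply_moves", "kwargs": {"commands": [[170,[0,0,0],[0,0,0]],[170,[0,0,0],[0,0,0]],[170,[3,0,0],[0,0,0]],[170,[3,0,0],[0,0,0]],[170,[0,0,0],[0,0,0]],[190,[0,0,0],[0,0,0]],[210,[0,0,0],[0,0,0]],[255,[0,0,0],[0,0,0]],[255,[0,0,0],[0,0,0]],[255,[0,0,0],[0,0,0]]]}}

```text
t: 12.0
position: [0.4737, -0.1267, -0.0223]
eef_rot: [0.223, 0.67, -0.222, 0.673]
wrist_force: [-0.7, 0.7, 6.0]
gripper_width: 0.0139
```

```bash
python3 - <<'E'
from h import *
go([.4735,-.1277,.1],-37)
p,d=snapshot("wrist")
cv2.imwrite("pics/w6c.png",cv2.resize(p[190:330,250:390],None,fx=5,fy=4,interpolation=cv2.INTER_CUBIC))
E
```

```text
t 12.0 pos [ 0.4737 -0.1267 -0.0223] zyaw -36.7 tilt 0.24 j6 0.35 w 0.0139 F [-0.7  0.7  6. ]
tool shift [-122.3   -0.6    0.9]
turn [ 0.3  0.2 -0.1]
```

View pics/w6c.png

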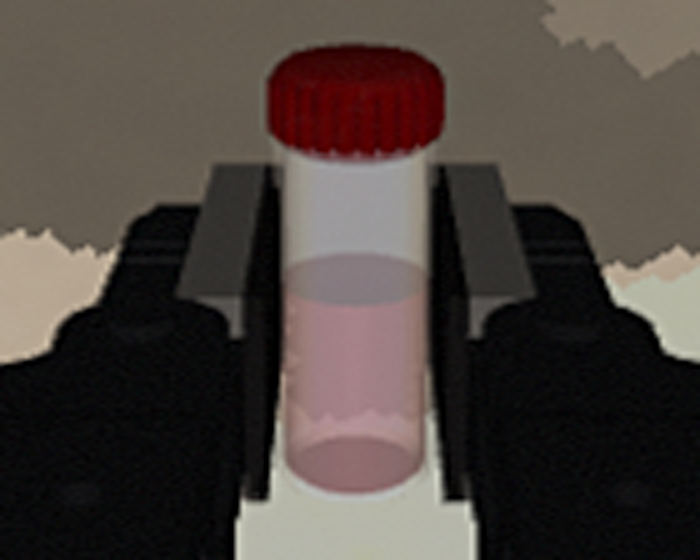

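Lowering further gave 6 N of bench contact at z = -22 mm, so the tips are about 22 mm behind the reported TCP. The 13.6 mm reading is therefore a full-diameter grip with compliance. I'll regrip with the tips about 4 mm up, so they clear the rollers at placement.

Emit:
{"fn": "apply_moves", "kwargs": {"commands": [[180,[0,0,0],[0,0,0]],[180,[0,0,0],[0,0,0]],[180,[-4,-1,0],[0,0,0]],[180,[0,0,0],[0,0,0]],[200,[0,0,0],[0,0,0]],[255,[0,0,0],[0,0,0]],[255,[0,0,0],[0,0,0]],[255,[0,0,0],[0,0,0]],[255,[-5,0,0],[0,0,0]],[255,[-10,0,0],[0,0,0]]]}}

```text
t: 13.3
position: [0.4719, -0.1273, -0.0037]
eef_rot: [0.223, 0.671, -0.222, 0.672]
wrist_force: [-0.3, 0.3, -0.6]
gripper_width: 0.0134
```

```bash
python3 - <<'E'
from h import *
go([.4735,-.1277,.1],-37)
p,d=snapshot("wrist")
cv2.imwrite("pics/w7c.png",cv2.resize(p[190:330,250:390],None,fx=5,fy=4,interpolation=cv2.INTER_CUBIC))
E
```

```text
t 13.3 pos [ 0.4719 -0.1273 -0.0037] zyaw -36.7 tilt 0.08 j6 0.35 w 0.0134 F [-0.3  0.3 -0.6]
tool shift [-103.7    0.7    1.6]
turn [ 0.3  0.1 -0.1]
```

View pics/w7c.png

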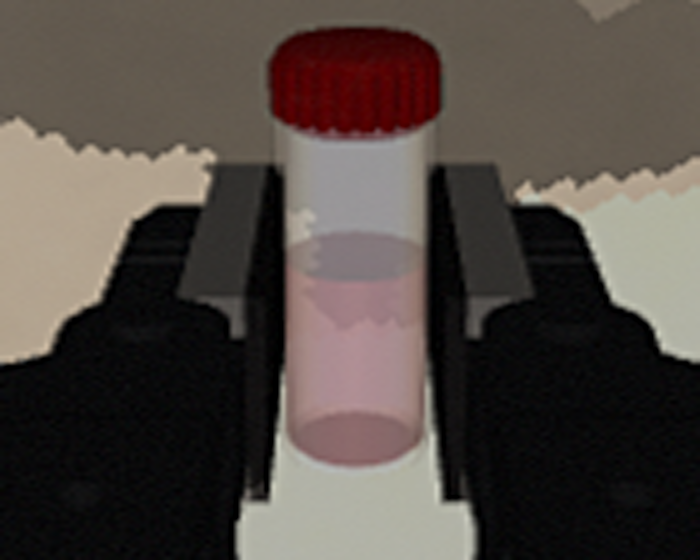

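The vial is lifted (width 13.4 mm) and in line with the jaws. I'm raising it and carrying it over to the mixer.

Emit:
{"fn": "apply_moves", "kwargs": {"commands": [[255,[-40,0,0],[0,0,0]],[255,[-45,0,0],[0,0,0]],[255,[-25,40,-20],[0,0,0]],[255,[0,50,-25],[0,0,0]],[255,[0,50,-25],[0,0,0]],[255,[0,50,-25],[0,0,0]],[255,[0,50,-25],[0,0,0]],[255,[0,50,-25],[0,0,0]],[255,[0,50,-25],[0,0,0]],[255,[0,50,-25],[0,0,0]]]}}

```text
t: 14.6
position: [0.5544, 0.3116, 0.1183]
eef_rot: [0.227, 0.666, -0.223, 0.675]
wrist_force: [1.4, -0.6, 0.1]
gripper_width: 0.0136
```

Emit:
{"fn": "apply_moves", "kwargs": {"commands": [[255,[0,0,0],[-10,0,0]],[255,[0,0,0],[-10,0,0]],[255,[0,0,0],[-10,0,0]],[255,[0,0,0],[-10,0,0]],[255,[0,0,0],[-10,0,0]],[255,[0,0,0],[-10,0,0]],[255,[0,0,0],[-10,0,0]],[255,[0,0,0],[-10,0,0]],[255,[0,0,0],[-10,0,0]],[255,[0,0,0],[-10,0,0]]]}}

```text
t: 15.85
position: [0.5533, 0.3171, 0.122]
eef_rot: [-0.39, 0.586, 0.386, 0.597]
wrist_force: [-0.2, 0.6, -1.0]
gripper_width: 0.0132
```

```bash
python3 - <<'E'
from h import *
s=read_state();pose=(s["position"],s["eef_rot"])
go([.5485,.305,.1],78)
p,d=snapshot("wrist");cv2.imwrite("pics/w8.png",p)
for x in spot_point("mixer_groove","wrist")[:2]: print(x, ray("wrist",x["pixel"],.061,pose))
a,b=ray("top",(194,150),.061),ray("top",(178.25,225),.061)
print(a,b,(a+b)/2,np.degrees(np.arctan2(*(a-b)[1::-1])))
E
```

```text
t 15.85 pos [0.5533 0.3171 0.122 ] zyaw 66.6 tilt 0.97 j6 -0.65 w 0.0132 F [-0.2  0.6 -1. ]
tool shift [ 21.9  -0.1 -13.2]
turn [-11.4   0.5   0.9]
{'pixel': [306.4, 201.6], 'conf': 0.66} [0.55029493 0.30781326 0.061     ]
[0.62605803 0.28798738 0.061     ] [0.47806616 0.31551404 0.061     ] [0.5520621  0.30175071 0.061     ] -10.536672586528654
```

View pics/w8.png

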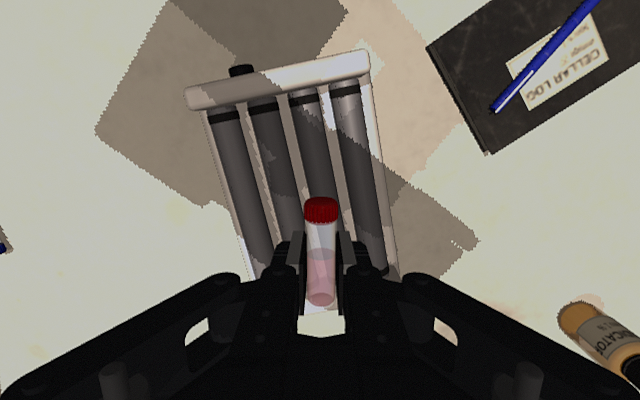

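Emit:
{"fn": "apply_moves", "kwargs": {"commands": [[255,[0,0,-6],[-6,0,0]],[255,[0,0,-6],[-6,0,0]],[255,[0,0,0],[0,1,0]],[255,[0,0,0],[0,0,0]],[255,[0,0,0],[0,0,0]],[255,[0,0,0],[0,0,0]],[255,[0,0,0],[0,0,0]],[255,[0,0,0],[0,0,0]],[255,[0,0,0],[0,0,0]],[255,[0,0,0],[0,0,0]]]}}

```text
t: 17.2
position: [0.549, 0.3063, 0.1228]
eef_rot: [-0.449, 0.551, 0.435, 0.552]
wrist_force: [-0.4, 0.7, -1.0]
gripper_width: 0.0137
```

```bash
python3 - <<'E'
from h import *
s=read_state();R=Ro.from_quat(s["eef_rot"]).as_matrix()
go([.550,.305,.1],78)
p,d=snapshot("wrist");cv2.imwrite("pics/w9.png",p)
c=get_calibration("wrist");v,u=np.mgrid[0:400,0:640]
q=np.stack([u,v,np.ones_like(u)],-1)@np.linalg.inv(c["mtx"]).T*d[...,None]
t=(q@c["T_tool_cam"][:3,:3].T+c["T_tool_cam"][:3,3])
W=t@R.T+s["position"]
np.savez("w9.npz",t=t,W=W,d=d,p=p)
for vv in (120,150,180): print(vv,[(u_,(W[vv,u_,2]*1000).round().astype(int)) for u_ in range(200,440,6)])
E
```

```text
t 17.2 pos [0.549  0.3063 0.1228] zyaw 77.4 tilt 1.14 j6 -0.84 w 0.0137 F [-0.4  0.7 -1. ]
tool shift [22.8 -0.9 -0.8]
turn [-0.6 -0.6  0.9]
120 [(200, np.int64(-4)), (206, np.int64(-2)), (212, np.int64(-2)), (218, np.int64(-1)), (224, np.int64(-2)), (230, np.int64(-2)), (236, np.int64(34)), (242, np.int64(34)), (248, np.int64(57)), (254, np.int64(59)), (260, np.int64(59)), (266, np.int64(57)), (272, np.int64(50)), (278, np.int64(33)), (284, np.int64(33)), (290, np.int64(57)), (296, np.int64(59)), (302, np.int64(60)), (308, np.int64(56)), (314, np.int64(49)), (320, np.int64(35)), (326, np.int64(50)), (332, np.int64(57)), (338, np.int64(58)), (344, np.int64(58)), (350, np.int64(57)), (356, np.int64(34)), (362, np.int64(35)), (368, np.int64(52)), (374, np.int64(57)), (380, np.int64(58)), (386, np.int64(59)), (392, np.int64(58)), (398, np.int64(34)), (404, np.int64(31)), (410, np.int64(-2)), (416, np.int64(-2)), (422, np.int64(-2)), (428, np.int64(-2)), (434, np.int64(-2))]
150 [(200, np.int64(-2)), (206, np.int64(-3)), (212, np.int64(-2)), (218, np.int64(-2)), (224, np.int64(-1)), (230
[... 875 characters left out ...]
4(-2)), (242, np.int64(33)), (248, np.int64(33)), (254, np.int64(58)), (260, np.int64(58)), (266, np.int64(58)), (272, np.int64(55)), (278, np.int64(34)), (284, np.int64(34)), (290, np.int64(54)), (296, np.int64(58)), (302, np.int64(60)), (308, np.int64(57)), (314, np.int64(51)), (320, np.int64(34)), (326, np.int64(49)), (332, np.int64(57)), (338, np.int64(59)), (344, np.int64(58)), (350, np.int64(56)), (356, np.int64(34)), (362, np.int64(33)), (368, np.int64(55)), (374, np.int64(57)), (380, np.int64(59)), (386, np.int64(58)), (392, np.int64(54)), (398, np.int64(34)), (404, np.int64(-2)), (410, np.int64(-3)), (416, np.int64(-1)), (422, np.int64(-3)), (428, np.int64(-3)), (434, np.int64(-3))]
```

View pics/w9.png

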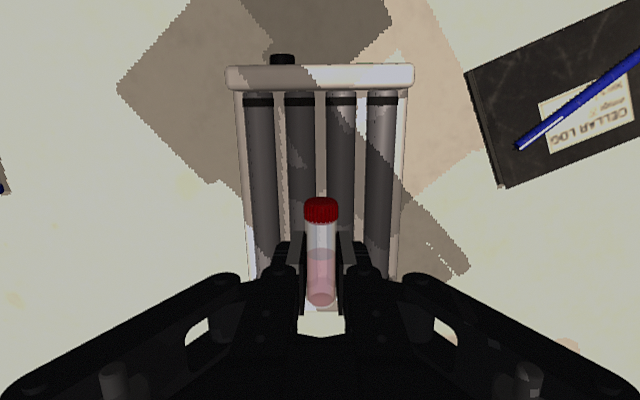

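```bash
python3 - <<'E'
from h import *
f=np.load("w9.npz");t=f["t"]*1000;W=f["W"]*1000
for r in range(110,195,10):
    o=[]
    for lo,hi in((285,322),(322,356)):
        z=t[r:r+10,lo:hi,2];h=W[r:r+10,lo:hi,2]
        m=(h>47)
        # fit circle centre: h=hc+sqrt(121-(z-c)^2) 
        from scipy.optimize import least_squares
        g=least_squares(lambda q:np.sqrt(np.clip(121-(z[m]-q[0])**2,0,None))+q[1]-h[m],[np.median(z[m]),48],loss="soft_l1").x
        o+=[g[0],g[1]+11]
    print(r,np.round(o,1),"groove z",round((o[0]+o[2])/2,2),"tool y",np.median(t[r:r+10,300:340,1]).round(1))
# end frame
for r in range(60,110,3): print(r,[(W[r,u,2].round(),t[r,u,1].round(1)) for u in(280,320,360)])
# vial
for r in range(200,306,15): 
    row=[(u,t[r,u].round(1).tolist(),W[r,u].round(1).tolist()) for u in(320,)];print(r,row)
E
```

```text
110 [-15.4  58.7  14.6  58.7] groove z -0.41 tool y 62.7
120 [-15.4  58.7  14.8  58.7] groove z -0.29 tool y 55.6
130 [-15.3  58.7  14.8  58.8] groove z -0.27 tool y 48.4
140 [-15.1  58.6  14.8  58.6] groove z -0.14 tool y 41.2
150 [-15.   58.7  14.9  58.7] groove z -0.03 tool y 33.6
160 [-15.   58.8  15.1  58.6] groove z 0.03 tool y 26.0
170 [-14.9  58.7  15.2  58.7] groove z 0.16 tool y 18.4
180 [-14.9  58.7  15.4  58.7] groove z 0.26 tool y 10.3
190 [-14.4  59.   15.   58.9] groove z 0.29 tool y 4.9
60 [(np.float64(27.0), np.float64(102.8)), (np.float64(-2.0), np.float64(106.8)), (np.float64(-3.0), np.float64(106.9))]
63 [(np.float64(27.0), np.float64(100.7)), (np.float64(-2.0), np.float64(104.6)), (np.float64(60.0), np.float64(96.1))]
66 [(np.float64(64.0), np.float64(93.9)), (np.float64(64.0), np.float64(93.9)), (np.float64(63.0), np.float64(93.9))]
69 [(np.float64(63.0), np.float64(92.1)), (np.float64(64.0), np.float64(92.0)), (np.float64(63.0), np.float64(92.0))]
72 [(np.float64(64.0), np.float64(90.2)), (np.float64(64.0), np.float64(90.1)), (np.float64(66.0), np.float64(89.9)
[... 1162 characters left out ...]
), np.float64(71.8))]
105 [(np.float64(34.0), np.float64(69.6)), (np.float64(33.0), np.float64(69.6)), (np.float64(33.0), np.float64(69.6))]
108 [(np.float64(34.0), np.float64(67.4)), (np.float64(35.0), np.float64(67.4)), (np.float64(34.0), np.float64(67.4))]
200 [(320, [-26.2, 26.2, 0.1], [523.1, 312.4, 148.6])]
215 [(320, [-33.0, 21.3, 0.1], [527.8, 311.5, 155.5])]
230 [(320, [-33.6, 14.5, 0.1], [534.4, 310.0, 156.1])]
245 [(320, [-31.9, 6.5, 0.1], [542.2, 308.2, 154.6])]
260 [(320, [-33.8, -0.0, 0.1], [548.6, 306.8, 156.5])]
275 [(320, [-32.8, -8.2, 0.0], [556.5, 305.0, 155.8])]
290 [(320, [-32.8, -16.1, 0.0], [564.2, 303.3, 155.9])]
305 [(320, [-32.3, -24.5, 0.0], [572.5, 301.4, 155.5])]
```

The wrist depth map puts the middle groove within 0.4 mm and 1° of the jaw centre line, and the tool at mid-length. Camera and kinematics agree on about 84 mm of travel, so I'll go down 75 mm first and check.

Emit:
{"fn": "apply_moves", "kwargs": {"commands": [[255,[0,0,0],[-0.3,-0.6,0.9]],[255,[16,0,0],[0,0,0]],[255,[16,0,0],[0,0,0]],[255,[16,0,0],[0,0,0]],[255,[14,0,0],[0,0,0]],[255,[10,0,0],[0,0,0]],[255,[0,0,0],[0,0,0]],[255,[0,0,0],[0,0,0]],[255,[0,0,0],[0,0,0]],[255,[0,0,0],[0,0,0]]]}}

```text
t: 18.5
position: [0.5487, 0.3061, 0.045]
eef_rot: [-0.443, 0.551, 0.444, 0.55]
wrist_force: [-0.1, 0.5, -1.0]
gripper_width: 0.0135
```

```bash
python3 - <<'E'
from h import *
go([.549,.3063,.0405],77.7)
p,d=snapshot("wrist");cv2.imwrite("pics/w10.png",p)
p,d=snapshot("side");cv2.imwrite("pics/s10.png",cv2.resize(p[220:360,200:360],None,fx=4,fy=4,interpolation=cv2.INTER_CUBIC))
E
```

```text
t 18.5 pos [0.5487 0.3061 0.045 ] zyaw 77.7 tilt 0.07 j6 -0.87 w 0.0135 F [-0.1  0.5 -1. ]
tool shift [ 4.5 -0.3  0.2]
turn [ 0.  -0.  -0.1]
```

View pics/w10.png

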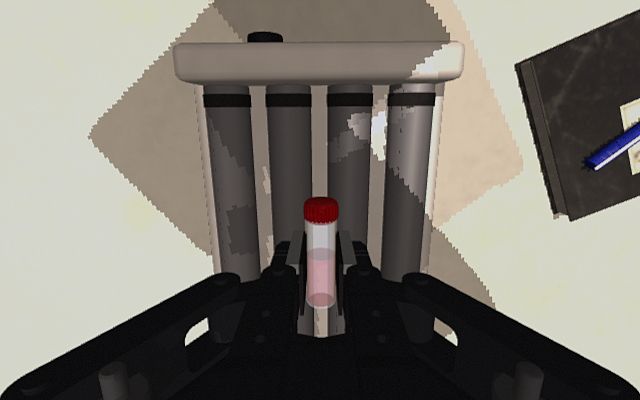

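View pics/s10.png

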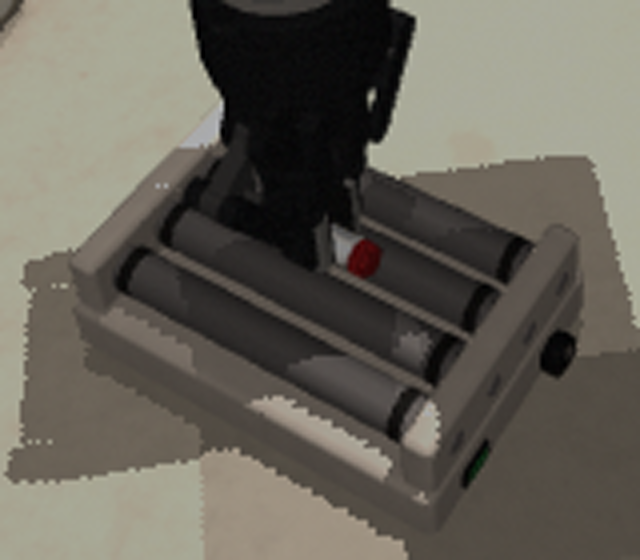

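The vial is centred over the middle groove: rollers at columns 290 and 350, vial at 320. I'll lower it the last few millimetres.

Emit:
{"fn": "apply_moves", "kwargs": {"commands": [[255,[2,0,0],[0,0,0]],[255,[1.5,0,0],[0,0,0]],[255,[1,0,0],[0,0,0]],[255,[0,0,0],[0,0,0]],[255,[0,0,0],[0,0,0]],[255,[0,0,0],[0,0,0]],[255,[0,0,0],[0,0,0]],[255,[0,0,0],[0,0,0]],[255,[0,0,0],[0,0,0]],[255,[0,0,0],[0,0,0]]]}}

```text
t: 19.85
position: [0.5488, 0.3062, 0.0404]
eef_rot: [-0.443, 0.551, 0.444, 0.55]
wrist_force: [0.8, 0.4, -0.7]
gripper_width: 0.0135
```

Emit:
{"fn": "apply_moves", "kwargs": {"commands": [[255,[1.5,0,0],[0,0,0]],[255,[0,0,0],[0,0,0]],[255,[0,0,0],[0,0,0]],[205,[0,0,0],[0,0,0]],[195,[0,0,0],[0,0,0]],[185,[0,0,0],[0,0,0]],[170,[0,0,0],[0,0,0]],[150,[0,0,0],[0,0,0]],[150,[0,0,0],[0,0,0]],[150,[0,0,0],[0,0,0]]]}}

```text
t: 21.1
position: [0.5488, 0.3062, 0.0389]
eef_rot: [-0.444, 0.551, 0.444, 0.55]
wrist_force: [0.3, 0.9, -0.3]
gripper_width: 0.0349
```

```bash
python3 - <<'E'
from h import *
go([.549,.3063,.16],77.7)
p,d=snapshot("wrist");cv2.imwrite("pics/w11.png",p)
E
```

```text
t 21.1 pos [0.5488 0.3062 0.0389] zyaw 77.7 tilt 0.04 j6 -0.87 w 0.0349 F [ 0.3  0.9 -0.3]
tool shift [-1.211e+02 -0.000e+00  1.000e-01]
turn [ 0. -0. -0.]
```

View pics/w11.png

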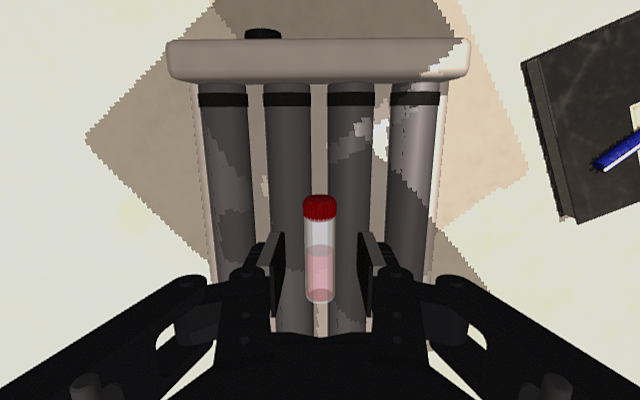

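The vial is free and lying in the groove along column 320. I'm lifting away.

Emit:
{"fn": "apply_moves", "kwargs": {"commands": [[150,[-8,0,0],[0,0,0]],[150,[-15,0,0],[0,0,0]],[150,[-25,0,0],[0,0,0]],[150,[-30,0,0],[0,0,0]],[150,[-30,0,0],[0,0,0]],[150,[-20,0,0],[0,0,0]],[150,[0,0,0],[0,0,0]],[150,[0,0,0],[0,0,0]],[150,[0,0,0],[0,0,0]],[150,[0,0,0],[0,0,0]]]}}

```text
t: 22.4
position: [0.5488, 0.3061, 0.1756]
eef_rot: [-0.444, 0.55, 0.444, 0.551]
wrist_force: [-1.0, -0.3, -0.2]
gripper_width: 0.0353
```

```bash
python3 - <<'E'
from h import *
for k in (0,1):
    s=read_state();pose=(s["position"],s["eef_rot"]);R=Ro.from_quat(s["eef_rot"]).as_matrix()
    p,d=snapshot("wrist")
    x=cut_out("vial_red_mid","wrist")[0];a,b,m=axis(x["pixels"]);A,B=ray("wrist",a,.062,pose),ray("wrist",b,.062,pose)
    print(s["t"],x["conf"],a.round(1),b.round(1),"mid",((A+B)/2).round(4),"len",np.linalg.norm(A-B).round(4),"yaw",np.degrees(np.arctan2(*(B-A)[1::-1])).round(1))
cv2.imwrite("pics/w12.png",p)
c=get_calibration("wrist");v,u=np.mgrid[0:400,0:640]
q=np.stack([u,v,np.ones_like(u)],-1)@np.linalg.inv(c["mtx"]).T*d[...,None]
W=(q@c["T_tool_cam"][:3,:3].T+c["T_tool_cam"][:3,3])@R.T+s["position"]
print("top z of vial along axis",[(W[int(r),int(m[0]),2]*1000).round(1) for r in np.linspace(min(a[1],b[1])+4,max(a[1],b[1])-3,6)])
p,d=snapshot("top");cv2.imwrite("pics/t12.png",p)
for l in("vial_blue_mid","vial_white_mid"):
    print(l,[ray("top",x["pixel"],.008).round(4) for x in spot_point(l,"top")[:2]])
go([.55,.306,.16])
E
```

```text
22.4 0.72 [319.9 155. ] [320.1 214. ] mid [0.5491 0.306  0.062 ] len 0.0552 yaw -12.1
22.5 0.83 [319.8 154. ] [319.7 213. ] mid [0.5482 0.306  0.062 ] len 0.0551 yaw -12.3
top z of vial along axis [np.float64(65.4), np.float64(66.7), np.float64(67.3), np.float64(66.9), np.float64(67.1), np.float64(67.1)]
vial_blue_mid [array([0.4648, 0.0107, 0.008 ])]
vial_white_mid [array([ 0.6235, -0.1201,  0.008 ])]
t 22.75 pos [0.5493 0.3064 0.1763] zyaw 77.7 tilt 0.16 j6 -0.87 w 0.0351 F [-0.4  0.1  1.7]
tool shift [16.3 -0.8 -0.3]
```

View pics/w12.png

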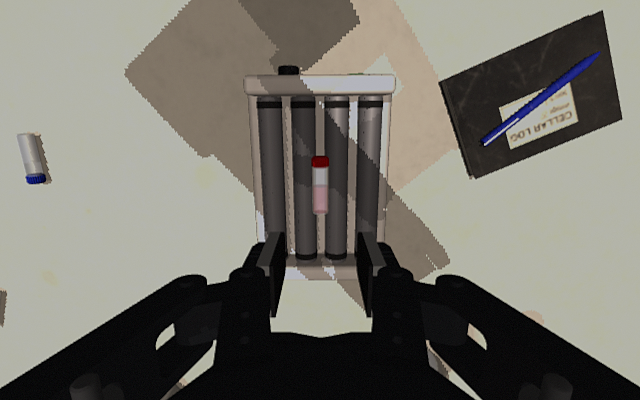

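The red vial lies in the middle groove at (320,184), its top level along its length, and the arm is clear. Handing in.

```bash
python3 -c "
from plant import *
print(close_job(), read_state()['t'])"
```

```text
the job is handed in; nothing more can be done
the job is handed in; nothing more can be done
```

The red-capped vial is lying in the mixer's middle groove, let go, and I handed the job in at about 22.8 s of the 35 s allowed. No verdict was reported.

**Final checks:**
- **Red vial:** its middle is at about (0.549, 0.306). It is within about 1° of the roller direction and near the middle of the rollers' length. Its axis is at about 61 mm once a 2 mm low bias in the camera is allowed for. Two pictures 0.1 s apart agreed to within 1 mm.
- **Lowering:** it was still gripped about 3–4 mm above its resting height before I opened the fingers. The gripper is now about 13 cm clear of it.
- **Other vials:** blue and white read within about 2 and 5 mm of where they first were, which is roughly the accuracy of the spotting. The arm never went near them.

**Disagreements and failed steps:**
- **Fingertip position:** the fingertips are about 22 mm behind the reported TCP, not 11 mm ahead as stated. My first close therefore shut in the air above the vial.
- **Bench contact:** a later try touched the bench with 6 N. I then worked from the pictures and that contact height.
- **Grip width:** the gripper read 13.5 mm on a 16 mm vial. I took this as give in the pads, and the vial held firmly throughout.

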